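# Tip out the flip-lid parts box into a tray

### The job

While the steel tipping box is still upright, move the wooden tray with the paddle handle so that it stands on the bench centred under the box. Then turn the crank right over so that the box is inverted, its lid swings open and all four wooden parts inside (two dowels, two blocks) fall into the tray. Finally turn the crank back until the box is fully upright with its lid closed and let go, leaving the tray of parts on the bench and the loose tape measure, try square and screwdriver undisturbed.

Things in the scene. Friction and masses are not known exactly. Their poses are not given: they have to be found in the camera images.
- box_axis (a point): Centre of the tipping box, on its shaft, 200 mm above the bench; it does not move. The shaft runs along this frame's y; z is up. The box is an open sheet-steel tub, 86 (x) x 124 (y) mm, from 34 mm below to 28 mm above the shaft when upright. Nothing stands below it. When tipped, box and hanging lid come down to no less than 80 mm above the bench.
- stand: Grey bearing stand bolted to the bench that carries the box on one side; origin on the bench straight below box_axis, same axes. Its upright (70 mm wide in x, 18 mm thick) lies 101 to 119 mm on the -y side of the origin and is 235 mm high, its foot (150 mm in x) from 100 to 145 mm. The space below the box is open from the other three sides: slide the tray in from +y.
- tip_box (a joint): Angle of the box and crank, rad: 0 upright (a stop), growing as the box's top goes over towards the +x side of box_axis (away from the robot), up to a stop at 3.0 (inverted). Friction 0.15 N m in the bearing: it stays where it is left. The parts slide out between about 2 and 2.7 rad and land mostly from under the centre to 60 mm on its +x side.
- lid (a joint): Lid of the box, rad: 0 shut, up to 1.9 open. A light frosted flap in an aluminium frame, hinged freely on the box's rim on the robot's side (-x); not latched. It swings open by its own weight as the box goes past a quarter turn, and falls shut when the box is turned back upright.
- crank_grip (a point): Centre of the crank's round wooden handle, 18 mm diameter, 52 mm long, parallel to the shaft, free to spin on its pin; 27 mm from here to the crank arm. At box angle a it lies at (-0.055 cos a, -0.158, 0.055 sin a) m in the frame of box_axis: on the robot's side at shaft height when upright, then up, over the top (255 mm above the bench) and down the far side. This frame turns with the box.
- tray_centre (a point): Centre of the loose plywood tray's inner floor, 6 mm above the bench. Tray 200 (x) x 170 (y) mm outside, 45 mm high, walls 6 mm, about 0.35 kg; z up; its handle is on the +y wall.
- tray_handle (a point): Grasp point of the tray's handle: an upright wooden paddle 14 mm thick (along the tray's x), running 70 mm straight out from the tray's +y wall, top 42 mm above the bench. This point is 130 mm from the tray's centre, 25 mm above the bench.
- tray: The same tray; origin at the centre of its underside, axes as tray_centre.
- dowel_1_mid (a point): Centre of a beech dowel, 12 mm in diameter, 100 mm long (along its y); starts loose inside the box.
- dowel_1: The same part; origin at the centre of its underside.
- dowel_2_mid (a point): Centre of a second beech dowel, same size; starts loose inside the box.
- dowel_2: The same part; origin at the centre of its underside.
- spacer_block_4_mid (a point): Centre of the larger wooden block, 40x60x30 mm; starts loose inside the box.
- spacer_block_4: The same part; origin at the centre of its underside.
- spacer_block_5_mid (a point): Centre of the smaller wooden block, 35x50x20 mm; starts loose inside the box.
- spacer_block_5: The same part; origin at the centre of its underside.
- tape: Tape measure, 37x100x68 mm, standing behind the work; bystander, leave alone.
- square: Try square, wooden stock and steel blade, 110x166x16 mm, behind the stand; bystander, leave alone.
- driver: Screwdriver with green handle, 27x201x25 mm, to the right; bystander, leave alone.

How it is judged:
On the way, in this order (a step that is already met when the one before it is completed fails the run):
1. the tray stands under the upright box, its centre within 50 mm of the box's centre along each tray axis (x of box_axis in the frame of tray_centre between -0.05 and 0.05 m and y of box_axis in the frame of tray_centre between -0.05 and 0.05 m and value of joint tip_box below 0.3 rad and height (world z) of tray_centre below 0.015 m), for 0.2 s.
2. the box is turned over beyond 2.2 rad over the tray and the lid hangs open by more than 0.4 rad (x of box_axis in the frame of tray_centre between -0.05 and 0.05 m and y of box_axis in the frame of tray_centre between -0.05 and 0.05 m and value of joint tip_box above 2.2 rad and value of joint lid above 0.4 rad), for 0.2 s.
At the end, for the whole second after the job is handed in: The box is back upright (within 0.15 rad), its lid shut (within 0.1 rad); both dowels and both blocks lie still inside the tray (centres within its walls and less than 60 mm above its floor); the tray stands flat and still on the bench (value of joint tip_box below 0.15 rad and value of joint lid below 0.1 rad and height (world z) of tray_centre below 0.012 m and angle between tray_centre's own z axis and vertical below 0.06 rad and linear speed of tray below 0.02 m/s and x of dowel_1_mid in the frame of tray_centre between -0.094 and 0.094 m and y of dowel_1_mid in the frame of tray_centre between -0.079 and 0.079 m and z of each of dowel_1_mid, dowel_2_mid, spacer_block_4_mid, spacer_block_5_mid in the frame of tray_centre below 0.06 m and linear speed of each of dowel_1, dowel_2, spacer_block_4, spacer_block_5 below 0.03 m/s and x of dowel_2_mid in the frame of tray_centre between -0.094 and 0.094 m and y of dowel_2_mid in the frame of tray_centre between -0.079 and 0.079 m and x of spacer_block_4_mid in the frame of tray_centre between -0.094 and 0.094 m and y of spacer_block_4_mid in the frame of tray_centre between -0.079 and 0.079 m and x of spacer_block_5_mid in the frame of tray_centre between -0.094 and 0.094 m and y of spacer_block_5_mid in the frame of tray_centre between -0.079 and 0.079 m); the robot touches nothing.
It fails at once if the tape measure is pushed more than 30 mm (distance of tape from where it was at the start of the episode above 0.03 m).
It fails at once if the try square is pushed more than 30 mm (distance of square from where it was at the start of the episode above 0.03 m).
It fails at once if the screwdriver is pushed more than 30 mm (distance of driver from where it was at the start of the episode above 0.03 m).
It also fails if it takes over 70 s, if anything falls off the work surface, if the arm or the gripper's body presses on something with over 40 N, if the wrist force passes 120 N, or if a joint passes its speed limit or range.

### The arm

A 6-joint arm with a two-finger parallel gripper is mounted at the origin on a cart in front of the work surface, level with it; the furniture and walls round the work are solid. World frame = base frame: x ahead of the robot, y to its left, z up, the work surface at z = 0. Lengths are in m, angles in rad, forces in N, time in s.
With the tool pointing down it reaches from about 0.425 to 0.95 m from the base axis. Payload 3.5 kg.
Tool frame: the origin (TCP) lies midway between the tips of the shut fingers; the grasp point (between the pads) lies 19 mm behind it (ctrl.pinch_z is the distance from the TCP to the grasp point, in m); z points along the fingers, y is the line along which they close (so a half turn about z gives the same grasp; the last joint's range is limited). The gripper opens to 85 mm and grips with 20 to 120 N. Pads are 22 mm wide; open, the fingers measure 114 mm over their backs; the gripper's body (76 mm by 85 mm) begins 54 mm behind the grasp point. The pads swing forward as they close: fully open they stand 13 mm farther back than shut.
Start: joints at [-1.434, 0.286, 1.577, -0, 1.279, -0.15], TCP at [0.191, -0.647, 0.231] pointing down, gripper open.
Joint ranges: [-2.77, 2.77], [-0.9, 2.22], [0.21, 2.48], [-1.53, 4.67], [0.24, 2.81], [-2.84, 2.84]. Speed limits (rad/s): [2.79, 2.79, 3.14, 3.14, 3.14, 3.14].

### API

Orientations are given as a unit quaternion [x, y, z, w].
In Python, from plant import get_state, viewer, sign_off, ctrl gives the robot as it stands. The module is installed in compiled form; this text tells all that it offers.
- The arm moves only by the shell command python3 -m handwheel 'ROWS' [FORCE]. ROWS is JSON, a list that holds one entry, the list of rows, each a list of 5 numbers: the finger opening in m, from 0 to 0.0854, then the shift along the tool's x, y, z in m, then the turn about the tool's z in degrees. In form: [[[claw, x, y, z, spin], ...]]. A call has 1 to 12 rows; each row shifts and turns the commanded pose from where the row before left it, along the tool's axes as they then stand; what a row does not reach is not made up. A row lasts 1/12 s, in which the tool goes at most 41.7 mm and 7.16 degrees, less where a joint would pass 70% of its speed; a pose out of reach is approached as far as the arm can. A call is refused whole if a number of a shift passes 0.0417 or a number of a turn 7.16, either way. A call with a gripper value outside its range is refused whole. The fingers move at their own pace and stop on an object; FORCE is the grip in N (left out, the last holds). Time passes only in rows, so rows that do not move let the fingers close. It gives the time, the measured TCP pose, the force, the opening and the grip force at its end, in the units of the state.
- get_state(): the state, without advancing time (a new reading comes with each control period).
- viewer.read_camera(name): name is "side" or "top"; returns the picture (400x640x3 uint8, blue, green, red); there is no depth.
- viewer.camera_params(name): a dict with "fov_y" (degrees; the focal length in pixels is half the picture's height over the tangent of half this angle, whatever the lens; pixels are square), "cx", "cy" (the principal point, pixels), "xyz" and "attitude" of the camera in the world. Camera axes: x right, y up, looking along -z (the intrinsics and any distortion apply to the point x, -y, -z); pixel columns grow to the right and rows downward; lengths in m; the calibration is good to about 2 mm. A picture is of the moment at which its call begins. camera_params takes no time and is no camera call.
- sign_off(): hands the job in; it is judged then, once.
Trained networks look in the newest picture that a camera, given by its name, has taken for a name from the list of things; names that differ only in an ending like _2 or _b are one class to them, and where a whole thing is asked for, a point or a joint stands for the part that bears it (a point fixed in the world has none). Each returns a list of dicts, best first, with "confidence" (0 to 1); they miss things now and then, are a little off and sometimes report something else, mostly with a low value. They report only what shows in the picture. A call takes as long as a camera call.
- viewer.look_for(camera, name): "extent" ([left, top, width, height] as shares, 0 to 1, of the picture: columns of its width, rows of its height, round what is visible of it).
- viewer.outline_of(camera, name): "mask" (400x640 bool, what is visible of it) and "extent" ([left, top, width, height] as shares, 0 to 1, of the picture: columns of its width, rows of its height, round what is visible of it).
- viewer.pinpoint(camera, name): "xy" ([column, row] as shares, 0 to 1, of the picture: columns of its width, rows of its height: a listed point, or the origin of a listed thing).
The state is a dict: "time": time; "qpos": joint angles; "dq": joint speeds; "joint_efforts": joint torques, N m; "eef_pos": TCP position; "tcp_rot": TCP orientation; "contact_force": force on the tool from outside, world axes, zero at the start; "wrist_torque": the same for the moment, N m; "opening": opening from 0.0 (shut) to 1.0 (fully open); "finger_force": force on a finger pad.
Only numpy, scipy, OpenCV 4.12 (cv2) and the standard library are available. Lean on these libraries where they do the work, as an engineer would, in place of code of your own. Each camera call takes 0.05 s, during which the arm holds its last target. There are 200 camera calls.

## Working session

There is one attempt and no reset: what is moved stays moved. The work goes in short steps, Python scripts to look and compute and a shell command to move; the robot and the scene stay as the last step left them, time stands still between calls to the robot, and variables do not carry over. Pictures are saved under pics/ and viewed, at most 10 in all, crops included, and the job is handed in when it is done.

```bash
mkdir -p pics
cat > h.py <<'E'
import numpy as np, cv2
from scipy.spatial.transform import Rotation as R
from plant import get_state, viewer, sign_off, ctrl
def ray(cam,u,v):
    p=viewer.camera_params(cam); f=200/np.tan(np.radians(p['fov_y'])/2)
    d=R.from_quat(p['attitude']).apply([(u-p['cx'])/f,-(v-p['cy'])/f,-1]); return np.array(p['xyz']),d
def onz(cam,u,v,z):
    o,d=ray(cam,u,v); return o+d*(z-o[2])/d[2]
def tri(a,b):
    (o1,d1),(o2,d2)=a,b; M=np.c_[d1,-d2]; s=np.linalg.lstsq(M,o2-o1,rcond=None)[0]
    p,q=o1+s[0]*d1,o2+s[1]*d2; return (p+q)/2,np.linalg.norm(p-q)
def pin(cam,n):
    r=viewer.pinpoint(cam,n); return [(x['xy'][0]*640,x['xy'][1]*400,x['confidence']) for x in r]
E
python3 - <<'E'
from h import *
np.set_printoptions(precision=4,suppress=True)
for c in('side','top'):
    cv2.imwrite(f'pics/{c}0.png',viewer.read_camera(c)); print(c,viewer.camera_params(c))
for n in('box_axis','stand','crank_grip','tray_centre','tray_handle','tray'):
    P={c:pin(c,n) for c in('side','top')}
    print(n,{c:np.round(P[c][:2],2).tolist() for c in P})
    if P['side'] and P['top']: print('  tri',*tri(ray('side',*P['side'][0][:2]),ray('top',*P['top'][0][:2])))
s=get_state();print(s['tcp_rot'],s['eef_pos'],ctrl.pinch_z)
E
```

```text
side {'fov_y': 45.479128908601595, 'cx': 316.83283017382007, 'cy': 198.89246007744725, 'xyz': array([ 0.6437, -1.0706,  1.1419]), 'attitude': array([0.3929, 0.011 , 0.0086, 0.9195])}
top {'fov_y': 55.66518697546814, 'cx': 323.0851259652, 'cy': 199.28450060784763, 'xyz': array([ 0.5211, -0.0043,  1.3274]), 'attitude': array([-0.0196,  0.032 ,  0.712 , -0.7011])}
box_axis {'side': [[307.2, 189.32, 0.64]], 'top': [[324.29, 208.48, 0.73]]}
  tri [ 0.5767 -0.0282  0.184 ] 5.984112130378823e-05
stand {'side': [[309.82, 232.28, 0.97]], 'top': []}
crank_grip {'side': [[290.88, 226.28, 0.81], [267.9, 350.2, 0.27]], 'top': [[380.29, 219.4, 0.69]]}
  tri [ 0.5402 -0.1942  0.2009] 0.0011134109583115256
tray_centre {'side': [[296.7, 171.52, 0.73], [290.11, 146.4, 0.47]], 'top': [[241.98, 224.2, 0.62]]}
  tri [0.529  0.2519 0.015 ] 0.012162845055546823
tray_handle {'side': [[291.01, 146.32, 0.92]], 'top': [[204.1, 237.8, 0.84], [327.49, 208.2, 0.57]]}
  tri [0.493  0.3772 0.0329] 0.0041532418649091705
tray {'side': [[299.2, 173.8, 0.86], [298.62, 172.6, 0.34]], 'top': [[241.6, 225.4, 0.89], [440.9, 235.48, 0.2]]}
  tri [ 0.5311  0.2572 -0.0012] 7.376093074638361e-05
[ 0.9897  0.1429 -0.      0.0001] [ 0.191  -0.6474  0.2314] 0.0187
```

View pics/side0.png

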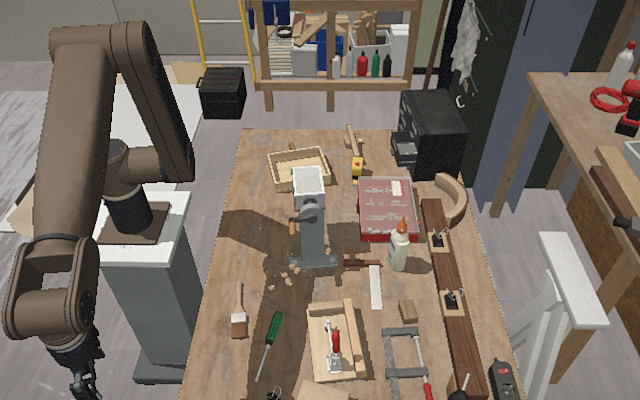

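View pics/top0.png

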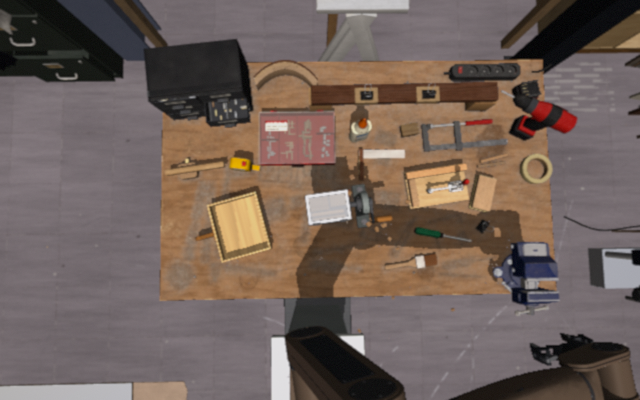

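The side view shows the stand and box at about (308,190), the grip at (291,226) and the tray at (298,172) behind them. The top view shows the box at (328,208), the crank grip at (384,219), and the tray at (240,225) with its handle at (204,237). Next I'll refine the yaw angles from zoomed crops.

Run:
```python
from h import *
im=viewer.read_camera('top'); viewer.read_camera('side')
a=cv2.resize(im[180:280,180:290],None,fx=4,fy=4,interpolation=cv2.INTER_CUBIC)[:, :440]
b=cv2.resize(im[170:245,300:400],None,fx=3.5,fy=3.5,interpolation=cv2.INTER_CUBIC)
H=np.zeros((400,790,3),np.uint8); H[:,:440]=a; H[:b.shape[0],440:440+b.shape[1]]=b
cv2.imwrite('pics/crop.png',H)
m=viewer.outline_of('top','tray')
if m:
    k=cv2.morphologyEx(m[0]['mask'].astype(np.uint8),cv2.MORPH_OPEN,np.ones((15,15)))
    c=max(cv2.findContours(k,0,1)[0],key=cv2.contourArea); bx=cv2.boxPoints(cv2.minAreaRect(c))
    P=np.array([onz('top',*p,.045)[:2] for p in bx]); print('tray rect',m[0]['confidence'],bx.round(1).tolist(),P.round(4).tolist(),P.mean(0)); 
    e=P-np.roll(P,1,0); print(np.hypot(*e.T),np.degrees(np.arctan2(e[:,1],e[:,0])))
for n in('tray_handle','crank_grip','box_axis','stand'):
    for c in('top','side'): print(n,c,np.round(pin(c,n)[:1],2).tolist())
```

```text
tray rect 0.75 [[204.60000610351562, 205.8000030517578], [256.8999938964844, 191.1999969482422], [272.70001220703125, 248.0], [220.39999389648438, 262.6000061035156]] [[0.5987, 0.3724], [0.6454, 0.1964], [0.4532, 0.1442], [0.408, 0.3187]] [0.52632813 0.25792836]
[0.19809413 0.18211621 0.19908526 0.18028425] [  15.71457238  -75.15351322 -164.81782229  104.52535649]
tray_handle top [[201.79, 235.68, 0.93]]
tray_handle side [[292.42, 147.4, 0.81]]
crank_grip top [[380.22, 219.48, 0.8]]
crank_grip side [[293.5, 228.2, 0.8]]
box_axis top [[325.82, 206.68, 0.65]]
box_axis side [[305.79, 189.52, 0.71]]
stand top []
stand side [[306.5, 231.32, 0.89]]
```

View pics/crop.png

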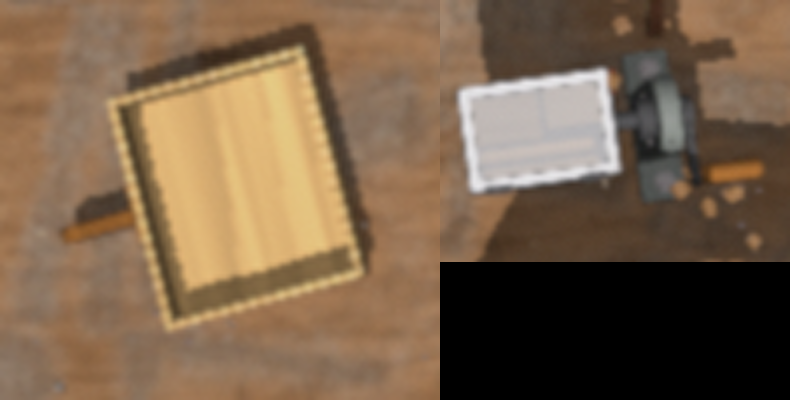

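The tray rim corners in the crop are (108,101), (302,47), (362,273) and (168,327), and the handle runs from (132,216) to (62,236). The box rim corners are (460,88), (605,69), (620,173) and (472,190), and the grip runs from (707,174) to (763,168).

Run:
```python
from h import *
np.set_printoptions(precision=4,suppress=True)
T=lambda u,v,z:onz('top',180+u/4,180+v/4,z)[:2]
B=lambda u,v,z:onz('top',300+(u-440)/3.5,170+v/3.5,z)[:2]
def show(n,P):
    P=np.array(P);e=np.roll(P,-1,0)-P;print(n,P.mean(0),np.hypot(*e.T),np.degrees(np.arctan2(e[:,1],e[:,0])))
show('tray',[T(*p,.045) for p in((108,101),(302,47),(362,273),(168,327))])
show('handle',[T(132,216,.042),T(62,236,.042)]);print(T(132,216,.042),T(62,236,.042))
show('box',[B(*p,.228) for p in((460,88),(605,69),(620,173),(472,190))])
show('grip',[B(707,174,.205),B(763,168,.205)]);print(B(707,174,.205),B(763,168,.205))
# joint triangulation using box_axis z=.2 on both pins
print(tri(ray('side',292.2,227.2),ray('top',380.25,219.45)), onz('side',306.5,189.4,.2),onz('top',325,207.6,.2),onz('side',308,231.8,0))
```

```text
tray [0.5268 0.2576] [0.1689 0.1974 0.1672 0.1965] [ -75.1233 -165.4513  104.5579   15.0457]
handle [0.4955 0.3737] [0.0605 0.0605] [105.1116 -74.8884]
[0.5034 0.3446] [0.4876 0.4029]
box [ 0.5784 -0.0393] [0.1219 0.0875 0.1235 0.0853] [ -83.3413 -172.9995   95.6299    5.9522]
grip [ 0.5421 -0.2054] [0.048 0.048] [-84.8163  95.1837]
[ 0.5399 -0.1815] [ 0.5443 -0.2293]
(array([ 0.5419, -0.1945,  0.1974]), np.float64(0.0023908485772657895)) [ 0.5758 -0.046   0.2   ] [ 0.5785 -0.0301  0.2   ] [ 0.5744 -0.0308  0.    ]
```

```bash
cat > to.py <<'E'
from h import *; import sys
s=get_state(); r=R.from_quat(s['tcp_rot']); x=r.as_matrix()[:,0]; yaw=np.degrees(np.arctan2(x[1],x[0]))
print('t %.2f pos %s yaw %.2f tilt %.3f open %.3f F %s ff %s q %s'%(s['time'],np.round(s['eef_pos'],4),yaw,r.as_matrix()[2,2],s['opening'],np.round(s['contact_force'],1),s['finger_force'],np.round(s['qpos'],2)))
a=[float(v) for v in sys.argv[1:]]
for i in range(0,len(a),3): print('delta tool mm',np.round(r.inv().apply(np.array(a[i:i+3])-s['eef_pos'])*1000,1))
E
python3 -m handwheel '[[[0.085,0,0,-0.04,0],[0.085,0,0,-0.04,-7],[0.085,0,0,-0.04,-7],[0.085,0,0,-0.02,-7],[0.085,0,0,0,-7],[0.085,0,0,0,-7],[0.085,0,0,0,-7],[0.085,0,0,0,-7],[0.085,0,0,0,-7],[0.085,0,0,0,-7],[0.085,0,0,0,-7],[0.085,0,0,0,-7]]]'
python3 -m handwheel '[[[0.085,0,0,0,-7],[0.085,0,0,0,-4.6],[0.085,0,0,0,0]]]'
python3 to.py 0.45 -0.45 0.37 0.6 -0.2 0.37 0.62 0.15 0.37 0.493 0.383 0.37
```

```text
time: 2.25
eef_pos: [0.191, -0.6474, 0.3713]
tcp_rot: [0.683, 0.73, 0.0, -0.0]
contact_force: [0.1, -1.1, 0.1]
opening: 0.995
finger_force: 0.0
time: 2.5
eef_pos: [0.191, -0.6474, 0.3713]
tcp_rot: [0.608, 0.794, -0.0, 0.0]
contact_force: [-0.4, -0.1, -0.3]
opening: 0.997
finger_force: 0.0
t 2.50 pos [ 0.191  -0.6474  0.3713] yaw 105.11 tilt -1.000 open 0.997 F [-0.4 -0.1 -0.3] ff 0.0 q [-1.43  0.22  1.41  0.    1.52 -1.7 ]
delta tool mm [123.1 301.5   1.3]
delta tool mm [325.3 511.5   1.3]
delta tool mm [658.  622.    1.3]
delta tool mm [916.1 560.2   1.3]
```

```bash
python3 -m handwheel '[[[0.085,0.0123,0.03,0,0],[0.085,0.0123,0.03,0,0],[0.085,0.0123,0.03,0,0],[0.085,0.0123,0.03,0,0],[0.085,0.0123,0.03,0,0],[0.085,0.0123,0.03,0,0],[0.085,0.0123,0.03,0,0],[0.085,0.0123,0.03,0,0],[0.085,0.0123,0.03,0,0],[0.085,0.0123,0.03,0,0]]]' >/dev/null
python3 -m handwheel '[[[0.085,0.025,0.026,0,0],[0.085,0.025,0.026,0,0],[0.085,0.025,0.026,0,0],[0.085,0.025,0.026,0,0],[0.085,0.025,0.026,0,0],[0.085,0.025,0.026,0,0],[0.085,0.025,0.026,0,0],[0.085,0.025,0.026,0,0]]]' >/dev/null
python3 -m handwheel '[[[0.085,0.03,0.01,0,0],[0.085,0.03,0.01,0,0],[0.085,0.03,0.01,0,0],[0.085,0.03,0.01,0,0],[0.085,0.03,0.01,0,0],[0.085,0.03,0.01,0,0],[0.085,0.03,0.01,0,0],[0.085,0.03,0.01,0,0],[0.085,0.03,0.01,0,0],[0.085,0.03,0.01,0,0],[0.085,0.03,0.01,0,0]]]' >/dev/null
python3 -m handwheel '[[[0.085,0.0287,-0.0069,0,0],[0.085,0.0287,-0.0069,0,0],[0.085,0.0287,-0.0069,0,0],[0.085,0.0287,-0.0069,0,0],[0.085,0.0287,-0.0069,0,0],[0.085,0.0287,-0.0069,0,0],[0.085,0.0287,-0.0069,0,0],[0.085,0.0287,-0.0069,0,0],[0.085,0.0287,-0.0069,0,0],[0.085,0,0,0,0]]]' >/dev/null
python3 to.py 0.493 0.383 0.010
```

```text
t 5.75 pos [0.4887 0.3808 0.3715] yaw 105.19 tilt -1.000 open 0.996 F [ 0.1 -0.   0. ] ff 0.0 q [0.5  0.09 1.55 0.   1.5  0.23]
delta tool mm [2.000e-01 4.900e+00 3.615e+02]
```

```bash
python3 -m handwheel '[[[0.085,0,0.005,0.04,0],[0.085,0,0,0.04,0],[0.085,0,0,0.04,0],[0.085,0,0,0.04,0],[0.085,0,0,0.04,0],[0.085,0,0,0.04,0],[0.085,0,0,0.04,0],[0.085,0,0,0.03,0],[0.085,0,0,0.025,0],[0.085,0,0,0.015,0],[0.085,0,0,0.011,0],[0.085,0,0,0,0]]]' 40
python3 -m handwheel '[[[0,0,0,0,0],[0,0,0,0,0],[0,0,0,0,0],[0,0,0,0,0],[0,0,0,0,0],[0,0,0,0,0],[0,0,0,0,0],[0,0,0,0,0],[0,0,0,0,0]]]' 40
python3 to.py 0.583 0.101 0.010; python3 -c "
from h import *
cv2.imwrite('pics/grasp.png',viewer.read_camera('top')[100:340,120:520])"
```

```text
time: 6.75
eef_pos: [0.4949, 0.3769, 0.0075]
tcp_rot: [0.609, 0.793, -0.002, -0.001]
contact_force: [-0.7, -0.6, -0.5]
opening: 0.998
finger_force: 0.0
time: 7.5
eef_pos: [0.4967, 0.3785, 0.0113]
tcp_rot: [0.609, 0.793, 0.0, 0.0]
contact_force: [-1.5, -0.6, 6.5]
opening: 0.155
finger_force: 42.1
t 7.50 pos [0.4967 0.3785 0.0113] yaw 105.01 tilt -1.000 open 0.155 F [-1.5 -0.6  6.5] ff 42.102994322776794 q [0.49 0.44 1.82 0.   0.88 0.23]
delta tool mm [-290.4   11.5    1.2]
```

View pics/grasp.png

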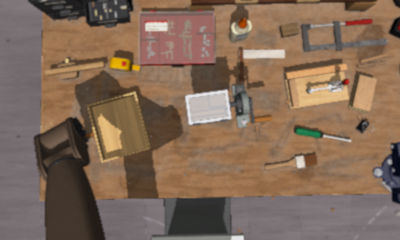

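The handle is gripped: the gripper sits at about (95,135) in the crop and the opening is 13 mm. The case's front edge is near row 66 and the square's stock near (242,70), so I'll check their clearance to the target tray position.

Run:
```python
from h import *
im=viewer.read_camera('top'); 
for n in('square','tape'):
    for m in viewer.outline_of('top',n)[:1]:
        v,u=np.nonzero(m['mask']); P=np.array([onz('top',a,b,.015)[:2] for a,b in zip(u,v)])
        print(n,m['confidence'],P.min(0),P.max(0)); 
        if n=='square': 
            for x in np.arange(.64,.80,.02): q=P[abs(P[:,0]-x)<.006]; print(x,q[:,1].min() if len(q) else None,q[:,1].max() if len(q) else None)
print('case edge',onz('top',262,166,.03),onz('top',334,164,.03))
cv2.imwrite('pics/c2.png',cv2.resize(im[130:230,250:410],None,fx=5,fy=5,interpolation=cv2.INTER_CUBIC))
```

```text
square 0.65 [ 0.68596333 -0.31581173] [ 0.79221203 -0.15326403]
0.64 None None
0.66 None None
0.68 -0.16524768762774916 -0.16524768762774916
0.7000000000000001 -0.1691671184500982 -0.1549904605982291
0.7200000000000001 -0.16967069193369436 -0.15539597170639985
0.7400000000000001 -0.17017544520323477 -0.15588362928210664
0.7600000000000001 -0.3151337302231664 -0.15637242981762656
0.7800000000000001 -0.31569861931163007 -0.15326402516609555
0.8000000000000002 None None
tape 0.61 [0.7194318  0.18998805] [0.76604259 0.2976318 ]
case edge [0.73398577 0.18089191 0.03      ] [ 0.73766079 -0.06758575  0.03      ]
```

View pics/c2.png

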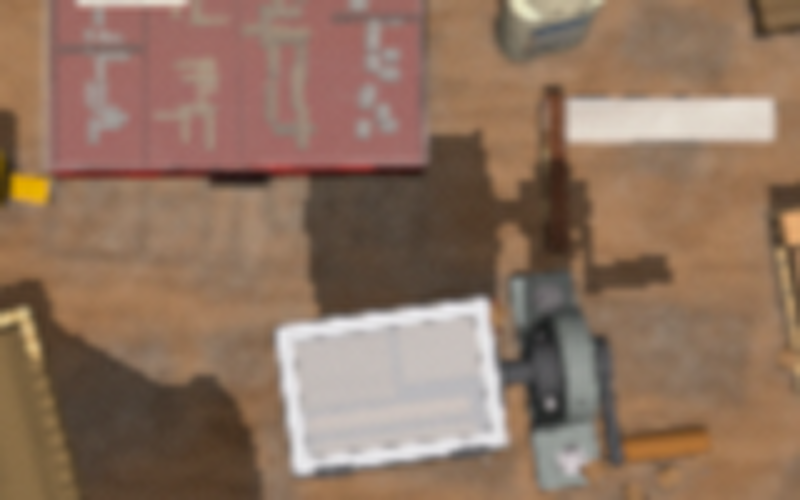

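The square, at y below -0.15, and the case, at x above 0.73, both clear the tray target, so I'm sliding the tray in.

```bash
python3 -m handwheel '[[[0,-0.003,0,0,1],[0,-0.006,0,0,1.5],[0,-0.008,0,0,1.5],[0,-0.008,0,0,1.5],[0,-0.008,0,0,1.5],[0,-0.008,0,0,1.5],[0,-0.004,0,0,0.5],[0,0,0,0,0]]]' 40
python3 to.py 0.5836 0.0955 0.0113
```

```text
time: 8.37
eef_pos: [0.506, 0.333, 0.0113]
tcp_rot: [0.67, 0.742, 0.001, 0.001]
contact_force: [1.5, 0.8, 5.3]
opening: 0.152
finger_force: 42.1
t 8.37 pos [0.506  0.333  0.0113] yaw 95.85 tilt -1.000 open 0.152 F [1.5 0.8 5.3] ff 42.1298611164093 q [ 0.41  0.4   1.87 -0.    0.86  0.31]
delta tool mm [-244.2   53.     0. ]
```

18 rows of (-13.5, 2.95) mm should cover it.

```bash
python3 -m handwheel '[[[0,-0.006,0.0013,0,0],[0,-0.0135,0.003,0,0],[0,-0.0135,0.003,0,0],[0,-0.0135,0.003,0,0],[0,-0.0135,0.003,0,0],[0,-0.0135,0.003,0,0],[0,-0.0135,0.003,0,0],[0,-0.0135,0.003,0,0],[0,-0.0135,0.003,0,0],[0,-0.0135,0.003,0,0],[0,-0.0135,0.003,0,0],[0,-0.0135,0.003,0,0]]]' 40
python3 -m handwheel '[[[0,-0.0135,0.003,0,0],[0,-0.0135,0.003,0,0],[0,-0.0135,0.003,0,0],[0,-0.0135,0.003,0,0],[0,-0.0135,0.003,0,0],[0,-0.0135,0.0025,0,0],[0,-0.008,0.001,0,0],[0,0,0,0,0],[0,0,0,0,0]]]' 40
python3 to.py 0.5836 0.0955 0.0113; python3 -c "
from h import *
cv2.imwrite('pics/slid.png',cv2.resize(viewer.read_camera('top')[130:270,230:420],None,fx=3,fy=3));viewer.read_camera('side')
for c in('top','side'):
  for n in('tray_centre','tray_handle'):print(c,n,[(onz(c,*p[:2],.006 if n=='tray_centre' else .025),p[2]) for p in pin(c,n)[:1]])"
```

```text
time: 9.37
eef_pos: [0.5554, 0.1839, 0.0113]
tcp_rot: [0.67, 0.742, 0.001, -0.001]
contact_force: [-2.2, 5.4, 7.3]
opening: 0.158
finger_force: 42.4
time: 10.12
eef_pos: [0.5836, 0.0955, 0.0112]
tcp_rot: [0.67, 0.742, 0.0, 0.001]
contact_force: [0.3, -1.5, 6.3]
opening: 0.154
finger_force: 42.2
t 10.12 pos [0.5836 0.0955 0.0112] yaw 95.85 tilt -1.000 open 0.154 F [ 0.3 -1.5  6.3] ff 42.16946482658386 q [-0.01  0.38  1.91 -0.    0.85 -0.11]
delta tool mm [-0.  -0.  -0.1]
top tray_centre [(array([ 0.59752837, -0.02970922,  0.006     ]), 0.16)]
top tray_handle []
side tray_centre [(array([ 0.59148012, -0.01472392,  0.006     ]), 0.83)]
side tray_handle [(array([0.57990287, 0.10172411, 0.025     ]), 0.93)]
```

View pics/slid.png

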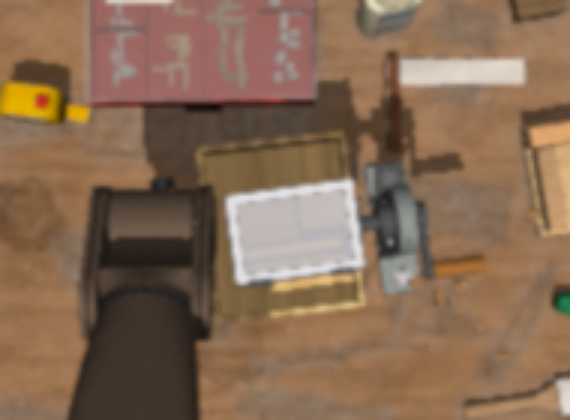

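The tray is under the box: its rim shows on all visible sides, roughly (200,150) to (365,305) in the crop. I'll release it, rise, and go over to the crank.

```bash
python3 -m handwheel '[[[0.085,0,0,0,0],[0.085,0,0,0,0],[0.085,0,0,0,0],[0.085,0,0,0,0],[0.085,0,0,0,0],[0.085,0,0,0,0],[0.085,0,0,-0.01,0],[0.085,0.002,0,-0.03,0],[0.085,0.01,0,-0.04,0],[0.085,0.01,0,-0.04,0],[0.085,0,0,-0.04,0],[0.085,0,0,-0.04,0]]]' 60
python3 -m handwheel '[[[0.085,0,0,-0.04,0],[0.085,0,0,-0.04,0],[0.085,0,0,-0.04,0],[0.085,0,0,-0.04,0],[0.085,0,0,0,0]]]'
python3 to.py 0.542 -0.210 0.37 0.542 -0.210 0.182;  python3 -c "
from h import *
viewer.read_camera('top');viewer.read_camera('side')
for c in('top','side'):
  for n in('tray_centre','tray_handle'):print(c,n,[(onz(c,*p[:2],.006 if n=='tray_centre' else .025),p[2]) for p in pin(c,n)[:1]])
print(tri(ray('side',*pin('side','crank_grip')[0][:2]),ray('top',*pin('top','crank_grip')[0][:2])))"
```

```text
time: 11.42
eef_pos: [0.58, 0.1199, 0.2131]
tcp_rot: [0.669, 0.744, 0.0, 0.0]
contact_force: [1.5, -0.5, 0.1]
opening: 0.996
finger_force: 0.0
time: 11.83
eef_pos: [0.5829, 0.1196, 0.383]
tcp_rot: [0.669, 0.743, 0.007, 0.007]
contact_force: [0.6, -0.1, 2.0]
opening: 0.999
finger_force: 0.0
t 11.83 pos [0.5829 0.1196 0.383 ] yaw 96.05 tilt -1.000 open 0.999 F [ 0.6 -0.1  2. ] ff 0.0 q [ 0.03  0.03  1.6  -0.    1.5  -0.07]
delta tool mm [-323.4  -75.7   12. ]
delta tool mm [-323.1  -79.2  200. ]
top tray_centre [(array([ 0.6045233 , -0.03026991,  0.006     ]), 0.8)]
top tray_handle [(array([0.59077491, 0.09792716, 0.025     ]), 0.82)]
side tray_centre [(array([ 0.59683809, -0.02066236,  0.006     ]), 0.7)]
side tray_handle [(array([0.58185947, 0.10174409, 0.025     ]), 0.87)]
(array([ 0.57560502, -0.19447445,  0.17822593]), np.float64(0.05193220262009627))
```

```bash
python3 -m handwheel '[[[0.085,-0.02,-0.005,0,0],[0.085,-0.03,-0.007,0,0],[0.085,-0.03,-0.007,0,0],[0.085,-0.03,-0.007,0,0],[0.085,-0.03,-0.007,0,0],[0.085,-0.03,-0.007,0,0],[0.085,-0.03,-0.007,0,0],[0.085,-0.03,-0.007,0,0],[0.085,-0.03,-0.007,0,0],[0.085,-0.03,-0.007,0,0],[0.085,-0.03,-0.007,0,0],[0.085,-0.0035,0,0,0]]]' >/dev/null
python3 -m handwheel '[[[0.085,0,0,0.01,0],[0.085,0,0,0.03,0],[0.085,0,0,0.01,0],[0.085,0,0,0,0]]]'
python3 to.py 0.542 -0.210 0.182;  python3 -c "
from h import *
cv2.imwrite('pics/crank.png',cv2.resize(viewer.read_camera('side')[130:270,220:420],None,fx=4,fy=4))"
```

```text
time: 13.57
eef_pos: [0.5383, -0.2081, 0.315]
tcp_rot: [0.668, 0.744, -0.001, -0.005]
contact_force: [-0.5, 0.1, -0.2]
opening: 0.994
finger_force: 0.0
t 13.57 pos [ 0.5383 -0.2081  0.315 ] yaw 96.10 tilt -1.000 open 0.994 F [-0.5  0.1 -0.2] ff 0.0 q [-0.54  0.02  1.72  0.    1.41 -0.65]
delta tool mm [ -3.1   4.4 132.9]
```

View pics/crank.png

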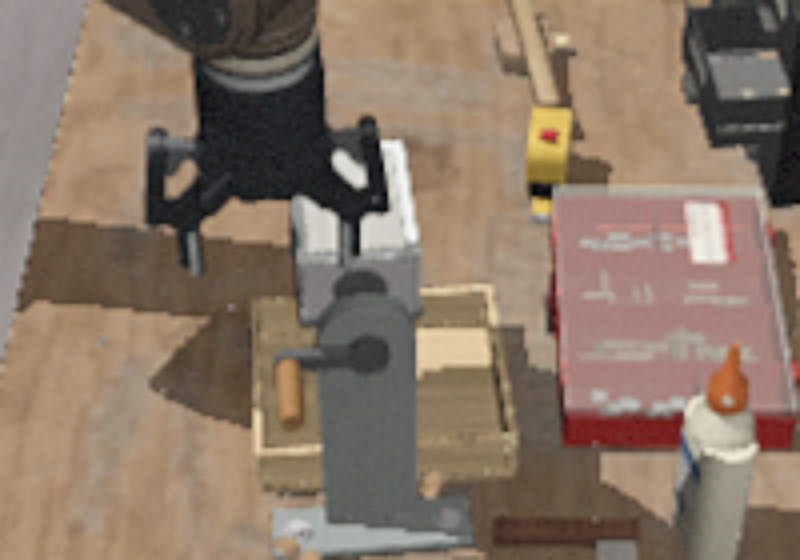

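The fingers straddle the grip, which is at (290,390) in the crop with the fingers at columns 190 and 350. I'll descend and grip it.

```bash
python3 -m handwheel '[[[0.085,-0.003,0.0044,0.02,0],[0.085,0,0,0.03,0],[0.085,0,0,0.03,0],[0.085,0,0,0.03,0],[0.085,0,0,0.015,0],[0.085,0,0,0.008,0],[0.085,0,0,0,0]]]' 40
python3 -m handwheel '[[[0,0,0,0,0],[0,0,0,0,0],[0,0,0,0,0],[0,0,0,0,0],[0,0,0,0,0],[0,0,0,0,0],[0,0,0,0,0],[0,0,0,0,0]]]' 40
python3 to.py
```

```text
time: 14.2
eef_pos: [0.5443, -0.2119, 0.1862]
tcp_rot: [0.669, 0.744, -0.0, -0.001]
contact_force: [0.3, 0.7, -0.1]
opening: 0.997
finger_force: 0.0
time: 14.87
eef_pos: [0.5453, -0.213, 0.1883]
tcp_rot: [0.669, 0.743, 0.0, 0.001]
contact_force: [0.8, 1.3, 3.0]
opening: 0.194
finger_force: 39.1
t 14.87 pos [ 0.5453 -0.213   0.1883] yaw 96.04 tilt -1.000 open 0.194 F [0.8 1.3 3. ] ff 39.08842953387648 q [-0.55  0.13  1.84  0.    1.17 -0.65]
```

```bash
python3 -m handwheel '[[[0.04,0,0,0,0],[0.04,0,0,0,0],[0.04,0,-0.002,0.007,0],[0.04,0,0,0,0],[0,0,0,0,0],[0,0,0,0,0],[0,0,0,0,0],[0,0,0,0,0],[0,0,0,0,0]]]' 60
python3 to.py
```

```text
time: 15.62
eef_pos: [0.5452, -0.2125, 0.1808]
tcp_rot: [0.669, 0.743, 0.003, 0.003]
contact_force: [8.1, 0.8, -2.6]
opening: 0.186
finger_force: 58.5
t 15.62 pos [ 0.5452 -0.2125  0.1808] yaw 96.04 tilt -1.000 open 0.186 F [ 8.1  0.8 -2.6] ff 58.531067348085344 q [-0.55  0.13  1.85  0.    1.15 -0.65]
```

```bash
python3 -m handwheel '[[[0,0,0.0024,-0.0069,0],[0,0,0.0013,-0.0068,0],[0,0,0.0021,-0.0065,0],[0,0,0.0029,-0.0062,0],[0,0,0.0037,-0.0058,0],[0,0,0.0044,-0.0053,0],[0,0,0.005,-0.0047,0],[0,0,0.0055,-0.0041,0],[0,0,0.006,-0.0033,0],[0,0,0.0064,-0.0026,0],[0,0,0.0066,-0.0018,0],[0,0,0.0068,-0.0009,0]]]' 60
python3 to.py
```

```text
time: 16.62
eef_pos: [0.595, -0.2065, 0.2353]
tcp_rot: [0.669, 0.743, -0.0, -0.002]
contact_force: [-4.3, 4.8, -4.4]
opening: 0.189
finger_force: 59.1
t 16.62 pos [ 0.595  -0.2065  0.2353] yaw 96.05 tilt -1.000 open 0.189 F [-4.3  4.8 -4.4] ff 59.07271021977067 q [-0.5   0.19  1.69  0.    1.27 -0.6 ]
```

Forces are low, so I'm carrying on over the top.

```bash
python3 -m handwheel '[[[0,0,0.0069,-0.0001,0],[0,0,0.0068,0.0008,0],[0,0,0.0067,0.0016,0],[0,0,0.0064,0.0025,0],[0,0,0.0061,0.0032,0],[0,0,0.0056,0.0039,0],[0,0,0.0051,0.0046,0],[0,0,0.0044,0.0052,0],[0,0,0.0038,0.0058,0],[0,0,0.003,0.0061,0],[0,0,0.0022,0.0065,0],[0,0,0,0,0]]]' 60
python3 -m handwheel '[[[0,0,0,0,0],[0,0,0,0,0],[0,0,0,0,0],[0,0,0,0,0],[0,0,0,0,0],[0,0,0,0,0],[0,0,0,0,0],[0,0,0,0,0],[0,0,0,0,0],[0,0,0,0,0],[0,0,0,0,0],[0,0,0,0,0]]]' 60
python3 to.py;  python3 -c "
from h import *
a=cv2.resize(viewer.read_camera('side')[150:270,240:380],None,fx=2.8,fy=2.8);b=cv2.resize(viewer.read_camera('top')[130:250,250:390],None,fx=2.8,fy=2.8)
cv2.imwrite('pics/over.png',np.hstack([a,b]))"
```

```text
time: 17.62
eef_pos: [0.6525, -0.1996, 0.1951]
tcp_rot: [0.669, 0.744, 0.001, -0.002]
contact_force: [-1.3, 5.9, -4.6]
opening: 0.191
finger_force: 59.2
time: 18.62
eef_pos: [0.6524, -0.1995, 0.1952]
tcp_rot: [0.669, 0.743, 0.001, -0.002]
contact_force: [-1.7, 6.4, -4.0]
opening: 0.191
finger_force: 59.2
t 18.62 pos [ 0.6524 -0.1995  0.1952] yaw 96.06 tilt -1.000 open 0.191 F [-1.7  6.4 -4. ] ff 59.18801483698189 q [-0.45  0.33  1.59  0.    1.23 -0.55]
```

View pics/over.png

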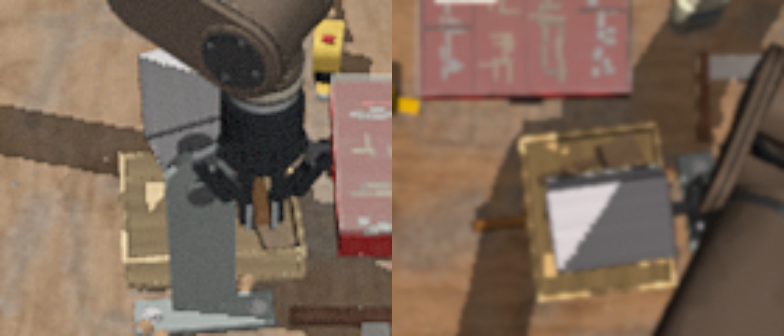

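The box is inverted over the tray, with its underside visible at (610,225) in the crop. I'm turning it back with the reversed arc.

```bash
python3 -m handwheel '[[[0,0,-0.0022,-0.0065,0],[0,0,-0.003,-0.0061,0],[0,0,-0.0038,-0.0058,0],[0,0,-0.0044,-0.0052,0],[0,0,-0.0051,-0.0046,0],[0,0,-0.0056,-0.0039,0],[0,0,-0.0061,-0.0032,0],[0,0,-0.0064,-0.0025,0],[0,0,-0.0067,-0.0016,0],[0,0,-0.0068,-0.0008,0],[0,0,-0.0069,0.0001,0],[0,0,-0.0068,0.0009,0]]]' 60
python3 -m handwheel '[[[0,0,-0.0066,0.0018,0],[0,0,-0.0064,0.0026,0],[0,0,-0.006,0.0033,0],[0,0,-0.0055,0.0041,0],[0,0,-0.005,0.0047,0],[0,0,-0.0044,0.0053,0],[0,0,-0.0037,0.0058,0],[0,0,-0.0029,0.0062,0],[0,0,-0.0021,0.0065,0],[0,0,-0.0013,0.0068,0],[0,0,-0.0004,0.0069,0],[0,0,0,0.002,0]]]' 60
python3 -m handwheel '[[[0,0,0,0,0],[0,0,0,0,0],[0,0,0,0,0]]]' 60
python3 to.py
```

```text
time: 19.72
eef_pos: [0.5898, -0.2071, 0.2347]
tcp_rot: [0.669, 0.743, 0.002, 0.001]
contact_force: [4.2, 3.7, -7.9]
opening: 0.192
finger_force: 58.9
time: 20.72
eef_pos: [0.5453, -0.2126, 0.1802]
tcp_rot: [0.669, 0.743, 0.001, 0.0]
contact_force: [-4.6, 4.6, 9.3]
opening: 0.191
finger_force: 61.1
time: 20.97
eef_pos: [0.5453, -0.2126, 0.1804]
tcp_rot: [0.669, 0.743, 0.0, 0.0]
contact_force: [-2.7, 4.1, 1.4]
opening: 0.192
finger_force: 59.8
t 20.97 pos [ 0.5453 -0.2126  0.1804] yaw 96.04 tilt -1.000 open 0.192 F [-2.7  4.1  1.4] ff 59.83872207580134 q [-0.55  0.14  1.85  0.    1.16 -0.65]
```

```bash
python3 -m handwheel '[[[0,0,0,0.002,0],[0,0,0,0.002,0],[0,0,0,0,0]]]' 60
python3 -m handwheel '[[[0.085,0,0,0,0],[0.085,0,0,0,0],[0.085,0,0,0,0],[0.085,0,0,0,0],[0.085,0,0,0,0],[0.085,0,0,0,0],[0.085,0,0,-0.01,0],[0.085,0,0,-0.03,0],[0.085,0,0,-0.04,0],[0.085,0,0,-0.04,0],[0.085,0,0,-0.04,0],[0.085,-0.03,0,-0.03,0]]]' 60
python3 -m handwheel '[[[0.085,-0.04,0,0,0],[0.085,-0.04,0,0,0],[0.085,-0.04,0,0,0],[0.085,-0.04,0,0,0],[0.085,-0.04,0,0,0],[0.085,0,0,0,0],[0.085,0,0,0,0]]]' 60
python3 to.py;  python3 -c "
from h import *
a=cv2.resize(viewer.read_camera('side')[140:280,240:380],None,fx=2.8,fy=2.8);b=cv2.resize(viewer.read_camera('top')[130:270,260:400],None,fx=2.8,fy=2.8)
cv2.imwrite('pics/end.png',np.hstack([a,b]))
for n in ('dowel_1_mid','spacer_block_4_mid','spacer_block_5_mid','tray_centre','crank_grip'):
  for c in('top','side'):print(n,c,[(np.round(onz(c,*p[:2],.2 if n[0]=='c' else .015)[:2],3).tolist(),round(p[2],2)) for p in pin(c,n)[:2]])"
```

```text
time: 21.22
eef_pos: [0.5455, -0.2126, 0.1801]
tcp_rot: [0.669, 0.744, 0.0, 0.0]
contact_force: [-8.8, 9.0, 13.6]
opening: 0.19
finger_force: 61.2
time: 22.22
eef_pos: [0.5484, -0.2391, 0.3699]
tcp_rot: [0.667, 0.745, 0.001, 0.002]
contact_force: [1.8, -1.2, 0.9]
opening: 0.997
finger_force: 0.0
time: 22.8
eef_pos: [0.568, -0.4433, 0.3622]
tcp_rot: [0.67, 0.742, 0.0, -0.001]
contact_force: [0.3, -0.1, 0.0]
opening: 0.997
finger_force: 0.0
t 22.80 pos [ 0.568  -0.4433  0.3622] yaw 95.85 tilt -1.000 open 0.997 F [ 0.3 -0.1  0. ] ff 0.0 q [-0.8   0.33  1.29  0.    1.53 -0.91]
dowel_1_mid top [([0.643, 0.003], 0.45)]
dowel_1_mid side [([0.655, 0.013], 0.62)]
spacer_block_4_mid top []
spacer_block_4_mid side [([0.599, 0.004], 0.42)]
spacer_block_5_mid top [([0.679, -0.046], 0.44)]
spacer_block_5_mid side [([0.595, -0.038], 0.6)]
tray_centre top []
tray_centre side [([0.593, -0.036], 0.94)]
crank_grip top [([0.543, -0.196], 0.84), ([0.58, 0.084], 0.29)]
crank_grip side [([0.624, -0.192], 0.52), ([0.602, -0.206], 0.38)]
```

View pics/end.png

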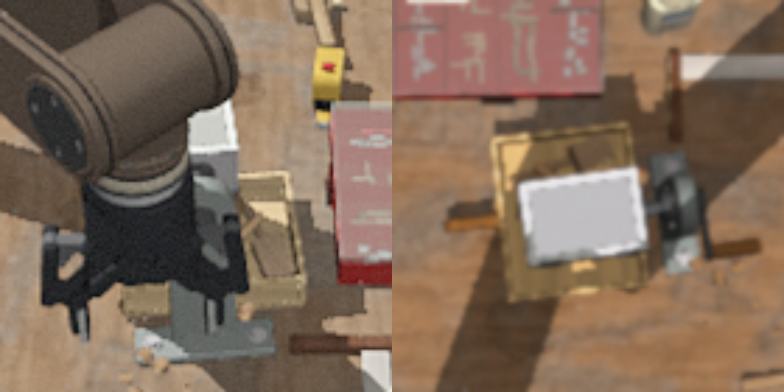

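The box is upright and shut at (583,215) in the crop. It looks uniformly empty through the lid, and a dowel shows in the tray near (572,158). I'll move the arm clear for one check of the parts.

```bash
python3 -m handwheel '[[[0.085,-0.03,-0.03,-0.02,0],[0.085,-0.03,-0.03,-0.02,0],[0.085,-0.03,-0.03,0,0],[0.085,-0.03,-0.03,0,0],[0.085,-0.03,-0.03,0,0],[0.085,-0.03,-0.03,0,0],[0.085,-0.03,-0.03,0,0],[0.085,-0.03,-0.03,0,0],[0.085,0,0,0,0],[0.085,0,0,0,0]]]' 60
python3 to.py;  python3 -c "
from h import *
a=cv2.resize(viewer.read_camera('side')[145:275,250:350],None,fx=4,fy=4,interpolation=2);b=cv2.resize(viewer.read_camera('top')[150:280,280:380],None,fx=4,fy=4,interpolation=2)
cv2.imwrite('pics/end2.png',np.hstack([a,b]))
for n in ('dowel_1_mid','spacer_block_4_mid','spacer_block_5_mid','tray_centre'):
  for c in('top','side'):print(n,c,[(np.round(onz(c,*p[:2],.015)[:2],3).tolist(),round(p[2],2)) for p in pin(c,n)[:2]])"
```

```text
time: 24.23
eef_pos: [0.3616, -0.6958, 0.3976]
tcp_rot: [0.67, 0.742, 0.001, -0.001]
contact_force: [0.3, -0.6, -0.4]
opening: 1.001
finger_force: 0.0
t 24.23 pos [ 0.3616 -0.6958  0.3976] yaw 95.79 tilt -1.000 open 1.001 F [ 0.3 -0.6 -0.4] ff 0.0 q [-1.22  0.48  1.03  0.    1.63 -1.32]
dowel_1_mid top [([0.651, 0.011], 0.5)]
dowel_1_mid side [([0.653, 0.014], 0.47)]
spacer_block_4_mid top [([0.732, -0.24], 0.64)]
spacer_block_4_mid side [([0.609, 0.018], 0.54)]
spacer_block_5_mid top [([0.67, -0.056], 0.45), ([0.608, -0.027], 0.35)]
spacer_block_5_mid side [([0.532, -0.035], 0.5), ([0.673, -0.029], 0.47)]
tray_centre top [([0.588, 0.106], 0.61)]
tray_centre side [([0.593, -0.026], 0.83), ([0.572, -0.032], 0.39)]
```

View pics/end2.png

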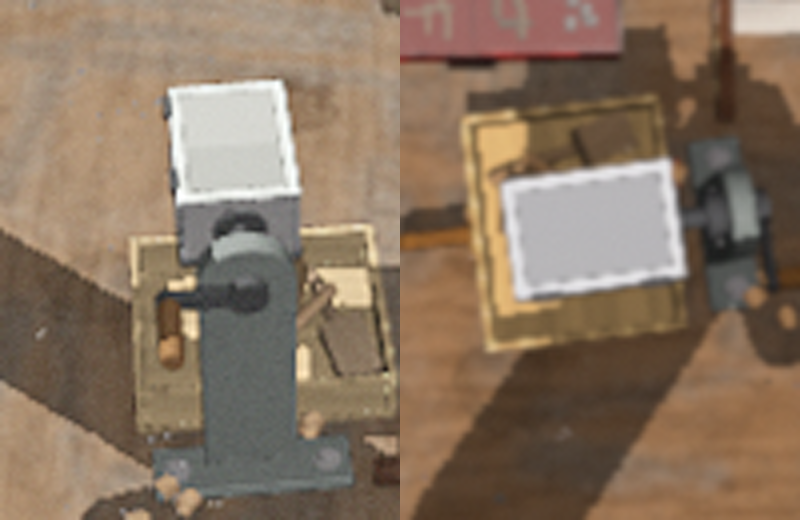

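The box is upright, shut and empty. In the side half of the crop the tray shows a block at (350,345) and a dowel at (315,310), with more parts partly hidden behind the stand. The bench around the tray shows no stray parts, only the wood chips that were there at the start.

```bash
python3 -c "
from plant import sign_off; print(sign_off())"
```

```text
the job is handed in; nothing more can be done
None
```

The job is handed in at about 24 s: the tray is under the upright, shut box and the arm is clear; I could see a block and a dowel in the tray (the other two parts were hidden from both cameras, though the box looked empty and none lay on the bench), and sign-off returned no verdict.

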